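# Spot-check a glued clarinet barrel with a spring-tip gauge

### The arm

A 6-joint arm with a two-finger parallel gripper is mounted at the origin on the work surface. World frame = base frame: x ahead of the robot, y to its left, z up, the work surface at z = 0. Lengths are in mm, angles in rad, forces in N, time in s.
With the tool pointing down it reaches from about 275 to 975 mm from the base axis. Payload 8.4 kg.
Tool frame: the origin (TCP) lies midway between the tips of the shut fingers; the grasp point (between the pads) lies 19 mm behind it; x points along the fingers, y is the direction in which the jaws open and shut, and the axes are right-handed (so a half turn about x gives the same grasp; the last joint's range is limited). The gripper opens to 92 mm and grips with 3 to 60 N. Pads are 20 mm wide; open, the fingers measure 128 mm over their backs; the gripper's body (75 mm by 189 mm) begins 69 mm behind the grasp point.
Start: joints at [1.218, 0.353, 1.633, -0, 1.155, -0.002], TCP at [214.779, 586.939, 214.583] pointing down, gripper open.
Joint ranges: [-2.63, 2.63], [-0.92, 2.1], [0.06, 2.66], [-1.3, 4.44], [0, 2.69], [-3.02, 3.02]. Speed limits (rad/s): [2.22, 2.22, 2.79, 3.14, 3.14, 3.14].

### API

Orientations are given as [roll, pitch, yaw] about the fixed x, y, z axes, in that order (R = Rz(yaw) Ry(pitch) Rx(roll)).
In Python, from bench import robot gives the robot as it stands. The module is installed in compiled form; this text tells all that it offers.
- The arm moves only by the tool drive_tool, never from a script. Its argument "plan" is a list of rows, each an object with "grip": the gripper's target within -1 to 1 (fully open at 1, half-way at 0, shut at -1); "translation": the shift along the tool's x, y, z in cm, a list of three; "rotation": the turn, a rotation vector about the tool's x, y, z in rad, a list of three. A call has 1 to 12 rows; each row shifts and turns the commanded pose from where the row before left it, along the tool's axes as they then stand; what a row does not reach is not made up. A row lasts 1/8 s, in which the tool goes at most 62.5 mm and 10.7 degrees, less where a joint would pass 70% of its speed; a pose out of reach is approached as far as the arm can. A call is refused whole if a number of a shift passes 6.25 or a number of a turn 0.188, either way. A call with a gripper value outside its range is refused whole. The fingers move at their own pace and stop on an object; the grip force is fixed at half the most. Time passes only in rows, so rows that do not move let the fingers close. It gives the time, the measured TCP pose, the force and the opening at its end, in the units of the state.
- robot.sense(): the state, without advancing time (a new reading comes with each control period).
- robot.capture(name): name is "side" or "top" or "wrist"; returns a dict with "color" (480x640x3 uint8, blue, green, red), "vertical_fov" (degrees; the focal length in pixels is half the picture's height over the tangent of half this angle, whatever the lens; pixels are square), "cx", "cy" (the principal point, pixels), "rvec" (rotation vector, rad) and "tvec" (3), from world to camera coordinates, as OpenCV has them; the wrist camera has in their place "T_tool_cam" (4x4, takes a point from camera to tool coordinates, whose origin is the TCP and whose axes are the tool frame's). Camera axes: x right, y down, z forward; pixel columns grow to the right and rows downward; lengths in mm; the calibration is good to about 2 mm. A picture is of the moment at which its call begins: read the wrist's pose just before it. There is no depth.
- robot.close_job(): hands the job in, once; it reports no verdict.
The state is a dict: "t": time; "qpos": joint angles; "joint_velocities": joint speeds; "effort": joint torques, N m; "tcp_pos": TCP position; "tool_rot": TCP orientation; "ft_force": force on the tool from outside, world axes, zero at the start; "moment": the same for the moment, N m; "finger_gap": finger opening in mm.
Only numpy, scipy, OpenCV 4.12 (cv2) and the standard library are available. Lean on these libraries where they do the work, as an engineer would, in place of code of your own. Each camera call takes 0.05 s, during which the arm holds its last target.

### The job

Lift the grey spring-tip gauge out of its wooden stand and first check it on the steel reference block: hold it upright with its tip on the yellow dot, the sprung tip pushed in about half way, for about a second. Then gently set it in the same way on the yellow dot of the cracked black barrel in the sloping cradle, this time square to the barrel's sloping top, and finish there: the job ends with you still gripping the gauge and pressing lightly, tip about half in. Never push hard on the barrel, and leave the other things on the bench where they are.

Things in the scene. Friction and masses are not known exactly. Their poses are not given: they have to be found in the camera images.
- gauge_grip (a point): Centre of the handle of the loose gauge (about 120 g): grey square handle 24 x 24 x 60 mm, orange band low down, white dial on top; below it a round nose 14 mm in diameter, 30 mm long, then the brass sprung tip. z runs along the gauge from tip to dial, x and y square to the handle faces. At the start it stands upright in its stand, this point 75 mm above the bench.
- gauge_tip (a point): The lowest point of the gauge's sprung brass tip (8 mm dome), 72 mm below the handle's centre along the gauge's axis when not pressed; 12 mm stick out of the nose. It slides into the nose when pressed. Same axes as the handle.
- plunger (a joint): How far the sprung tip is pushed into the gauge: 0 = fully out, 0.010 m = fully in; half way is 0.005. Spring 800 N/m, no preload: half in takes about 4 N.
- stand: Dark wood block 64 x 64 x 45 mm, fixed to the bench, origin at the centre of its underside; a 17 mm upright hole through its middle takes the gauge's nose, the handle's shoulder resting on its top. Lift the gauge straight up at least 50 mm to clear it.
- block_dot (a point): Centre of the yellow dot (12 mm across) on the top of the steel reference block (60 x 60 x 25 mm, fixed to the bench). z is up, square to the top.
- barrel_dot (a point): Centre of the yellow dot (12 mm across) on the crest of the cracked barrel, about 66 mm above the bench, half-way along it. z points out of the barrel, square to its surface there, and leans 0.35 rad (20 degrees) from the vertical towards the cradle's low end; x runs along the barrel, uphill.
- barrel: Cracked hard-rubber clarinet barrel, black, pale glued crack beside the dot, 37 mm nickel ring at each end; 34 mm in diameter, 68 mm long, fixed in a wooden cradle (125 x 70 mm foot, fixed) that slopes 20 degrees, low end with brass stop roughly towards the robot. Origin on its axis at mid-length, x along the axis uphill, z square to its top.
- vial_mid (a point): Bystander, leave alone: cobalt glass vial, 28 mm in diameter, 62 mm tall, standing; point half-way up.
- key: Bystander, leave alone: tarnished nickel bridge key lying flat, about 75 x 80 x 12 mm; origin at its underside.
- spare_mid (a point): Bystander, leave alone: sound black barrel without a dot, standing, 35 mm in diameter, 66 mm tall; point half-way up.
- tin: Bystander, leave alone: round pad tin, 68 mm across, 22 mm tall; origin at its underside.
- corks_center (a point): Bystander, leave alone: cork cylinder 26 mm in diameter, 30 mm tall, standing; point at its centre.

How it is judged:
By the outcome, as a careful person would: the job done as asked, in the order asked, and still so for the second after the job is handed in, while the arm keeps its last pose, push and grip.
It also fails if it takes over 54 s, if anything falls off the work surface, if the arm or the gripper's body presses on something with over 40 N, if the wrist force passes 120 N, or if a joint passes its speed limit or range.

## Working session

There is one attempt and no reset: what is moved stays moved. The work goes in short steps, Python scripts to look and compute and a tool call to move; the robot and the scene stay as the last step left them, time stands still between calls to the robot, and variables do not carry over. Pictures are saved under pics/ and viewed, and the job is handed in when it is done.

Besides the shell and the picture viewer there is one more tool, called after ">>>" as name([rows], argument=value, ...), one row to a line, values as JSON. drive_tool: Moves the arm, as the interface text tells. Its arguments: {"type":"object","properties":{"plan":{"type":"array"}},"required":["plan"]}

```bash
mkdir -p pics; cat > h.py <<'E'
import numpy as np, cv2, json, pickle
from scipy.spatial.transform import Rotation as R
from bench import robot
def cap(name,tag):
    s=robot.sense(); d=robot.capture(name); d['s']=s
    cv2.imwrite(f'pics/{tag}.png',d['color']); pickle.dump(d,open(f'pics/{tag}.pkl','wb')); return d
def cam(d):
    f=240/np.tan(np.radians(d['vertical_fov'])/2)
    K=np.array([[f,0,d['cx']],[0,f,d['cy']],[0,0,1.]])
    if 'rvec' in d and d['rvec'] is not None:
        Rm=cv2.Rodrigues(np.array(d['rvec'],float))[0]; t=np.array(d['tvec'],float).ravel()
    else:
        s=d['s']; T=np.eye(4); T[:3,:3]=rot(s['tool_rot']); T[:3,3]=s['tcp_pos']
        M=np.linalg.inv(T@np.array(d['T_tool_cam'])); Rm=M[:3,:3]; t=M[:3,3]
    return K,Rm,t
def rot(r): return R.from_euler('xyz',r).as_matrix()
def ray(d,u,v):
    K,Rm,t=cam(d); c=-Rm.T@t; w=Rm.T@np.linalg.inv(K)@np.array([u,v,1.]); return c,w/np.linalg.norm(w)
def onz(d,u,v,z):
    c,w=ray(d,u,v); return c+w*(z-c[2])/w[2]
def proj(d,p):
    K,Rm,t=cam(d); q=K@(Rm@np.array(p,float)+t); return q[:2]/q[2]
def tri(obs):
    A=np.zeros((3,3));b=np.zeros(3)
    for d,u,v in obs:
        c,w=ray(d,u,v);P=np.eye(3)-np.outer(w,w);A+=P;b+=P@c
    x=np.linalg.solve(A,b); return x,[np.round(np.array(proj(d,x))-[u,v],1) for d,u,v in obs]
def load(tag): return pickle.load(open(f'pics/{tag}.pkl','rb'))
E
python3 - <<'E'
from h import *
np.set_printoptions(precision=3,suppress=True)
for n in ['side','top','wrist']:
    d=cap(n,n+'0'); print(n,{k:v for k,v in d.items() if k not in('color','s')})
print(robot.sense())
E
```

```text
side {'vertical_fov': 54.54940992117423, 'cx': 323.79955810645913, 'cy': 242.1129451496723, 'rvec': array([ 0.839, -2.365,  1.274]), 'tvec': array([440.43 , 256.805, 617.001])}
top {'vertical_fov': 49.91890267634989, 'cx': 321.07702772517416, 'cy': 242.13307316005248, 'rvec': array([ 2.158, -2.101,  0.2  ]), 'tvec': array([ -4.285, 586.758, 824.121])}
wrist {'vertical_fov': 67.95417316391755, 'cx': 323.1122896370695, 'cy': 237.81801737216114, 'T_tool_cam': array([[   0.001,   -0.237,    0.971, -170.386],
       [   1.   ,    0.   ,   -0.001,    0.783],
       [  -0.   ,    0.971,    0.237,  -65.794],
       [   0.   ,    0.   ,    0.   ,    1.   ]])}
{'t': 0.15, 'qpos': array([ 1.218,  0.354,  1.634, -0.   ,  1.155, -0.002]), 'joint_velocities': array([ 0.   , -0.001, -0.002, -0.001,  0.001, -0.001]), 'effort': array([  0.   , -59.421, -33.447,   0.07 ,   0.021,  -0.   ]), 'tcp_pos': array([214.656, 586.586, 214.025]), 'tool_rot': array([-1.573,  1.57 , -1.924]), 'ft_force': array([0.782, 0.886, 0.695]), 'moment': array([ 0.007, -0.031, -0.01 ]), 'finger_gap': 91.9206085016139}
```

View pics/top0.png

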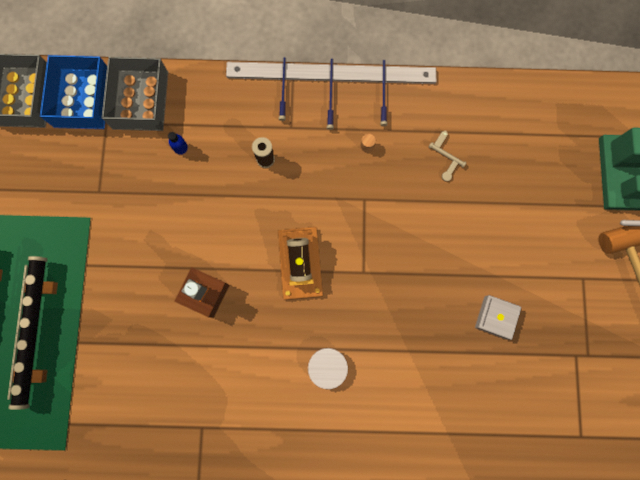

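View pics/side0.png

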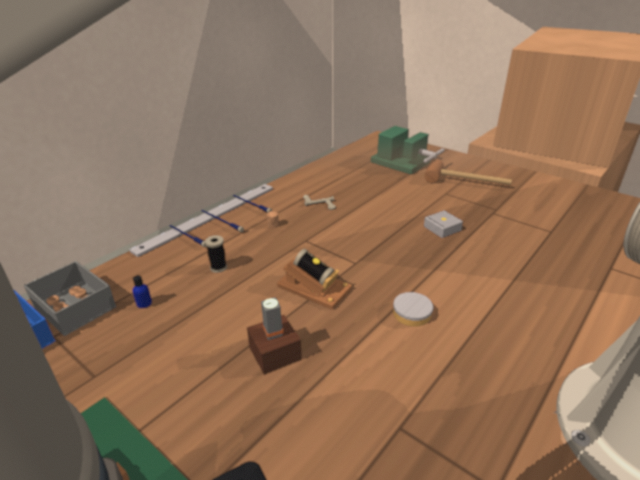

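View pics/wrist0.png

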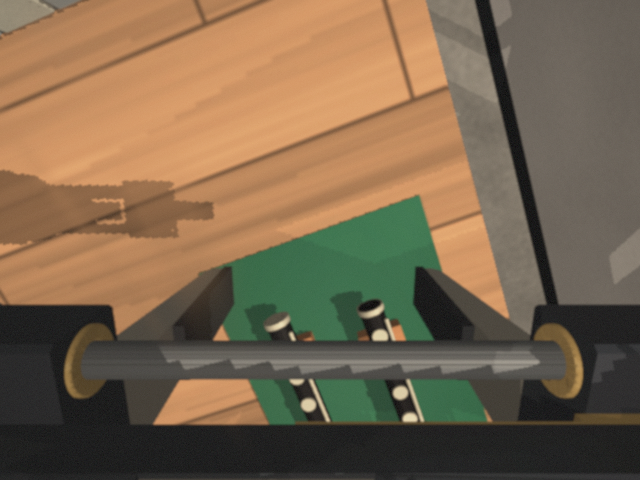

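The top view shows the gauge dial at about (190,289) in its stand. The barrel dot is at (300,261), the block dot at (501,317) and the tin at (328,369). The side view also shows the gauge, at (272,315). Next I'll zoom in.

```bash
python3 - <<'E'
from h import *
t=load('top0')['color']; s=load('side0')['color']
def z(i,x,y,w,h,k): return cv2.resize(i[y:y+h,x:x+w],None,fx=k,fy=k,interpolation=cv2.INTER_CUBIC)
a=z(t,165,215,170,100,4.7); cv2.imwrite('pics/c1.png',a)
a=z(s,235,230,130,145,4.1); cv2.imwrite('pics/c2.png',a)
b=np.hstack([z(t,465,285,70,65,5),z(s,410,200,70,65,5)]); cv2.imwrite('pics/c3.png',b)
np.set_printoptions(precision=1,suppress=True)
# yellow dots
for n in ['top0','side0']:
    d=load(n);h=cv2.cvtColor(d['color'],cv2.COLOR_BGR2HSV)
    m=cv2.inRange(h,(24,170,150),(36,255,255))
    k,l,st,c=cv2.connectedComponentsWithStats(m)
    for i in range(1,k):
        if st[i,4]>=5: print(n,st[i],c[i])
E
```

```text
top0 [14 74  3  6 12] [15.  76.8]
top0 [ 8 95  5  8 23] [ 9.9 98.5]
top0 [296 258   8   7  44] [299.1 261.1]
top0 [497 314   7   6  31] [500.3 316.6]
side0 [313 260   6   3   9] [315.4 261.3]
```

View pics/c1.png

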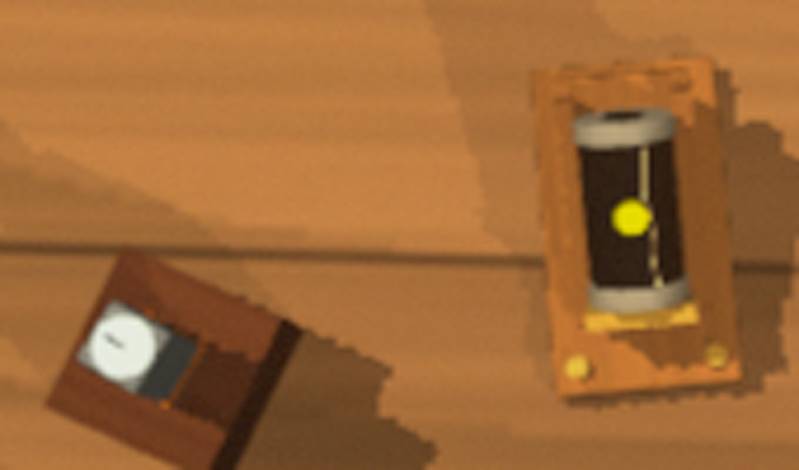

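View pics/c2.png

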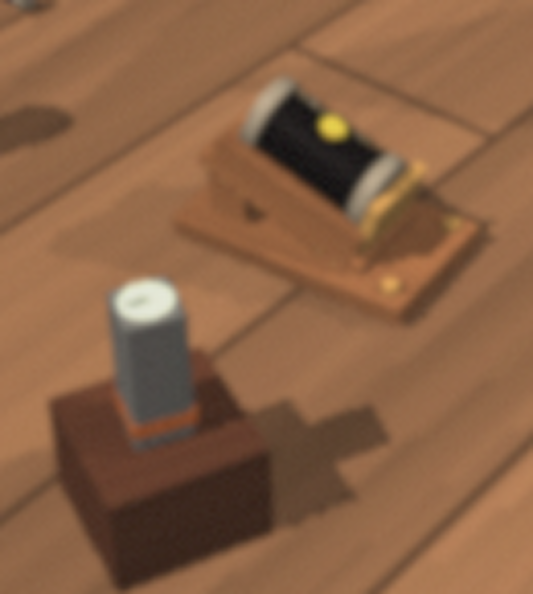

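View pics/c3.png

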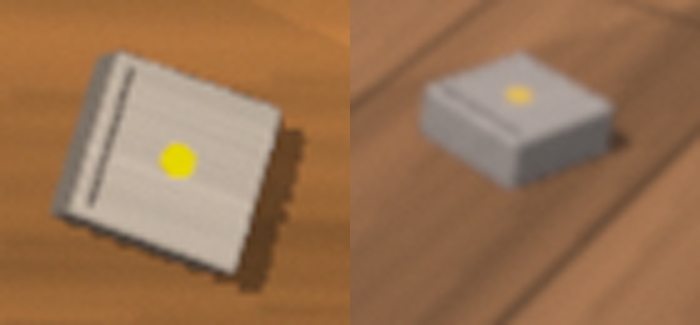

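```bash
python3 - <<'E'
from h import *
np.set_printoptions(precision=2,suppress=True)
T=load('top0');S=load('side0')
print('dial',tri([(T,190.8,288.4),(S,270.5,302.8)]), onz(T,190.8,288.4,105),onz(S,270.5,302.8,105))
print('bd',tri([(T,299.1,260.9),(S,315.8,260.9)]), onz(T,299.1,260.9,66),onz(S,315.8,260.9,66))
print('kd',tri([(T,500.3,316.8),(S,443.4,218.7)]), onz(T,500.3,316.8,25),onz(S,443.4,218.7,25))
# yaw handle (top corners, z=105)
f=lambda X,Y,z:onz(T,(X+.5)/4.7-.5+165,(Y+.5)/4.7-.5+215,z)
c=[f(112,300,105),f(168,325,105),f(140,398,105),f(78,357,105)]
print('handle',c)
st=[f(122,250,45),f(300,322,45),f(215,470,45),f(47,403,45)];print('stand',st,np.mean([st[0],st[2]],0))
for a,b in [(0,1),(3,2),(0,3)]: 
    e=st[b]-st[a]; print(np.degrees(np.arctan2(e[1],e[0])),np.linalg.norm(e))
# barrel axis: dot and ring ends; cradle foot edges at z~10?
ft=[f(538,72,10),f(565,398,10),f(713,62,10),f(740,380,10)];print('foot',ft)
for a,b in [(1,0),(3,2)]:
    e=ft[b]-ft[a]; print(np.degrees(np.arctan2(e[1],e[0])),np.linalg.norm(e))
print('tin',onz(T,328,369,22),'vial',onz(T,175,138,62),'spare',onz(T,262,146,66),'cork',onz(T,368,140,30))
s=robot.sense(); print(rot(s['tool_rot']))
E
```

```text
dial (array([496.71, 213.23, 106.01]), [array([0.4, 0.6]), array([-0.8, -0.1])]) [497.7  214.22 105.  ] [496.49 211.94 105.  ]
bd (array([550.78,  46.59,  64.82]), [array([0.4, 0.6]), array([-0.6, -0.1])]) [551.58  47.21  66.  ] [548.61  47.36  66.  ]
kd (array([ 468.98, -300.57,   24.34]), [array([0.4, 0.6]), array([-0.6, -0. ])]) [ 470.02 -299.74   25.  ] [ 467.53 -300.27   25.  ]
handle [array([513.28, 219.06, 105.  ]), array([505.4 , 199.76, 105.  ]), array([480.84, 207.4 , 105.  ]), array([493.91, 229.  , 105.  ])]
stand [array([537.77, 231.88,  45.  ]), array([513.45, 166.14,  45.  ]), array([459.95, 193.24,  45.  ]), array([482.06, 254.67,  45.  ])] [498.86 212.56  45.  ]
-110.30363051698983 70.09723996007259
-109.8004838130918 65.28898842805414
157.7489426155112 60.19310255008676
foot [array([614.79,  87.13,  10.  ]), array([491.18,  72.05,  10.  ]), array([620.54,  20.49,  10.  ]), array([499.6 ,   7.06,  10.  ])]
6.957161358018738 124.52422716480753
6.3331184535063025 121.68027772219219
tin [375.14  -6.04  22.  ] vial [762.72 271.04  62.  ] spare [750.96 118.28  66.  ] cork [781.68 -68.92  30.  ]
[[-0.    0.34  0.94]
 [-0.    0.94 -0.34]
 [-1.   -0.   -0.  ]]
```

```bash
cat >> h.py <<'E'
def delta(target, yawdeg=None):
    s=robot.sense(); Rm=rot(s['tool_rot']); return Rm.T@(np.array(target,float)-s['tcp_pos'])
E
python3 - <<'E'
from h import *
np.set_printoptions(precision=2,suppress=True)
print(delta([497,213,214]))
s=robot.sense();Rm=rot(s['tool_rot']);print(np.degrees(np.arctan2(Rm[1,1],Rm[0,1])))
E
```

```text
[   0.29 -253.79  393.54]
69.89864271456021
```

>>> drive_tool([
  {"grip": 1,"translation": [0,-2.1,3.28],"rotation": [0,0,0]},
  {"grip": 1,"translation": [0,-2.1,3.28],"rotation": [0,0,0]},
  {"grip": 1,"translation": [0,-2.1,3.28],"rotation": [0,0,0]},
  {"grip": 1,"translation": [0,-2.1,3.28],"rotation": [0,0,0]},
  {"grip": 1,"translation": [0,-2.1,3.28],"rotation": [0,0,0]},
  {"grip": 1,"translation": [0,-2.1,3.28],"rotation": [0,0,0]},
  {"grip": 1,"translation": [0,-2.1,3.28],"rotation": [0,0,0]},
  {"grip": 1,"translation": [0,-2.1,3.28],"rotation": [0,0,0]},
  {"grip": 1,"translation": [0,-2.1,3.28],"rotation": [0,0,0]},
  {"grip": 1,"translation": [0,-2.1,3.28],"rotation": [0,0,0]},
  {"grip": 1,"translation": [0,-2.1,3.28],"rotation": [0,0,0]},
  {"grip": 1,"translation": [0,-2.1,3.28],"rotation": [0,0,0]},
])

```text
t: 1.65
tcp_pos: [498.3, 213.9, 214.5]
tool_rot: [-2.5, 1.571, -2.851]
ft_force: [0.5, 0.4, 0.2]
finger_gap: 92.1
```

>>> drive_tool([
  {"grip": 1,"translation": [0,0,0],"rotation": [0,0,0]},
  {"grip": 1,"translation": [0,0,0],"rotation": [0,0,0]},
])

```text
t: 1.9
tcp_pos: [497.4, 215.2, 214.4]
tool_rot: [-2.891, 1.57, 3.041]
ft_force: [0.4, 0.5, -1.1]
finger_gap: 91.6
```

```bash
python3 - <<'E'
from h import *
d=cap('wrist','w1'); print(d['s']['tcp_pos'],d['s']['tool_rot'],d['s']['qpos'])
for z in (105,): print(proj(d,[497,213,z]))
E
```

```text
[497.37906281 215.18212163 214.35628387] [-2.8906443   1.57008832  3.04106643] [ 4.05321862e-01  2.24804736e-01  1.81124938e+00  3.83745980e-04
  1.10615790e+00 -8.14171952e-01]
[319.86738378 235.37548169]
```

View pics/w1.png

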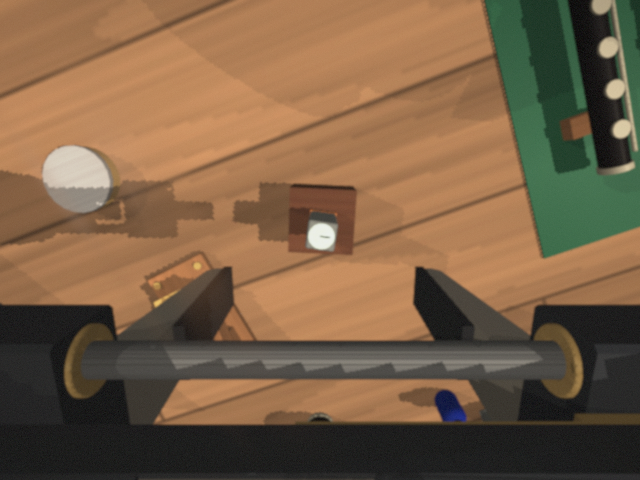

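```bash
python3 - <<'E'
from h import *
d=load('w1'); i=d['color'][175:265,275:370]
cv2.imwrite('pics/c4.png',cv2.resize(i,None,fx=6,fy=6,interpolation=cv2.INTER_CUBIC))
print(onz(d,321.5,235.5,105))
E
```

```text
[497.55021782 214.20187989 105.        ]
```

View pics/c4.png

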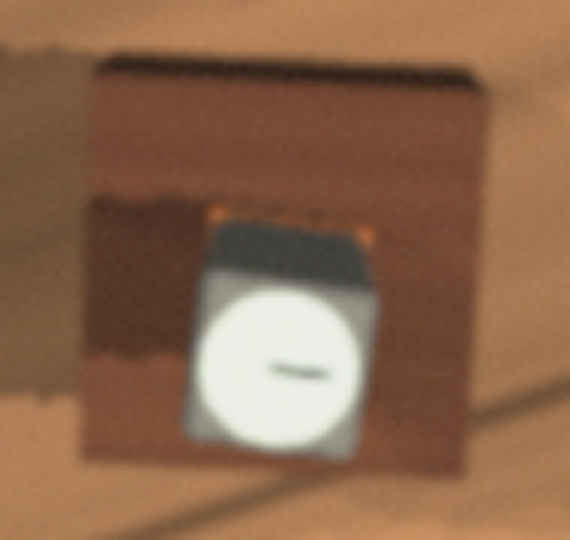

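>>> drive_tool([
  {"grip": 1,"translation": [0,0,0],"rotation": [0.122,0,0]},
  {"grip": 1,"translation": [1.5,-0.11,0.06],"rotation": [0,0,0]},
  {"grip": 1,"translation": [3,0,0],"rotation": [0,0,0]},
  {"grip": 1,"translation": [3,0,0],"rotation": [0,0,0]},
  {"grip": 1,"translation": [3,0,0],"rotation": [0,0,0]},
  {"grip": 1,"translation": [3,0,0],"rotation": [0,0,0]},
  {"grip": 1,"translation": [1.5,0,0],"rotation": [0,0,0]},
  {"grip": 1,"translation": [0.6,0,0],"rotation": [0,0,0]},
  {"grip": 1,"translation": [0,0,0],"rotation": [0,0,0]},
  {"grip": 1,"translation": [0,0,0],"rotation": [0,0,0]},
])

```text
t: 3.2
tcp_pos: [498.5, 214.1, 59.5]
tool_rot: [0.885, 1.569, 0.412]
ft_force: [1.1, -0.3, -0.2]
finger_gap: 92.2
```

```bash
python3 - <<'E'
from h import *
d=cap('wrist','w2'); s=d['s'];print(s['tcp_pos'],rot(s['tool_rot']))
E
```

```text
[498.48525122 214.08594523  59.47060298] [[ 1.44189374e-03  4.55080256e-01  8.90449258e-01]
 [ 6.30468619e-04  8.90449593e-01 -4.55081448e-01]
 [-9.99998762e-01  1.21757940e-03  9.97019873e-04]]
```

View pics/w2.png

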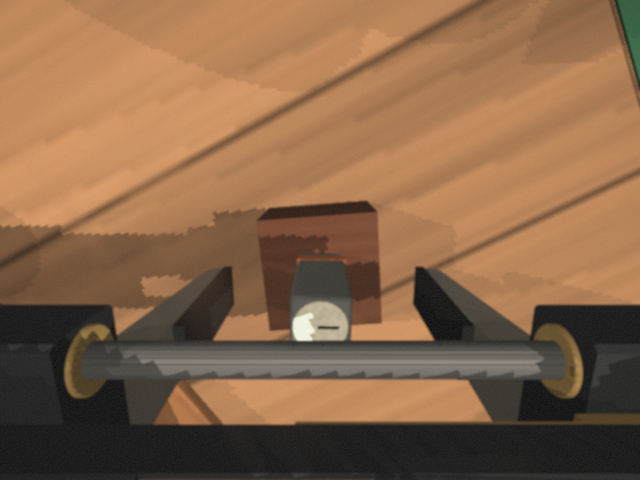

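The dial is centred between the fingers, at about (320,323), and square to the pads. I'll close the gripper.

>>> drive_tool([
  {"grip": -1,"translation": [0,0,0],"rotation": [0,0,0]},
  {"grip": -1,"translation": [0,0,0],"rotation": [0,0,0]},
  {"grip": -1,"translation": [0,0,0],"rotation": [0,0,0]},
  {"grip": -1,"translation": [0,0,0],"rotation": [0,0,0]},
  {"grip": -1,"translation": [0,0,0],"rotation": [0,0,0]},
  {"grip": -1,"translation": [0,0,0],"rotation": [0,0,0]},
  {"grip": -1,"translation": [0,0,0],"rotation": [0,0,0]},
  {"grip": -1,"translation": [0,0,0],"rotation": [0,0,0]},
])

```text
t: 4.25
tcp_pos: [497.8, 213.8, 58.6]
tool_rot: [-2.452, 1.571, -2.925]
ft_force: [0.9, -0.5, -0.6]
finger_gap: 24.1
```

>>> drive_tool([
  {"grip": -1,"translation": [-0.8,0,0],"rotation": [0,0,0]},
  {"grip": -1,"translation": [-1.2,0,0],"rotation": [0,0,0]},
  {"grip": -1,"translation": [-1.6,0,0],"rotation": [0,0,0]},
  {"grip": -1,"translation": [-1.6,0,0],"rotation": [0,0,0]},
  {"grip": -1,"translation": [-1.6,0,0],"rotation": [0,0,0]},
  {"grip": -1,"translation": [-1.6,0,0],"rotation": [0,0,0]},
  {"grip": -1,"translation": [-1.6,0,0],"rotation": [0,0,0]},
  {"grip": -1,"translation": [-1.2,0,0],"rotation": [0,0,0]},
  {"grip": -1,"translation": [-0.8,0,0],"rotation": [0,0,0]},
  {"grip": -1,"translation": [0,0,0],"rotation": [0,0,0]},
  {"grip": -1,"translation": [0,0,0],"rotation": [0,0,0]},
])

```text
t: 5.62
tcp_pos: [497.5, 213.6, 178.1]
tool_rot: [-2.252, 1.57, -2.725]
ft_force: [0.5, -0.2, -2.3]
finger_gap: 23.7
```

```bash
python3 - <<'E'
from h import *
np.set_printoptions(precision=4,suppress=True)
d=cap('wrist','w3'); s=d['s'];print(s['tcp_pos'],rot(s['tool_rot']),s['ft_force'],s['moment'])
cap('side','s3');cap('top','t3')
z=lambda i,x,y,w,h,k: cv2.resize(i[y:y+h,x:x+w],None,fx=k,fy=k,interpolation=cv2.INTER_CUBIC)
cv2.imwrite('pics/c5.png',z(load('s3')['color'],200,180,150,140,4))
print(delta([469.3,-300.3,150]))
K,Rm,t=cam(d)
for p in ([55.6,0,0],[-19,0,0],[-47,0,0]): print(p,proj(d,s['tcp_pos']+rot(s['tool_rot'])@p))
E
```

```text
[497.5454 213.6434 178.1094] [[-0.0007  0.4554  0.8903]
 [-0.0003  0.8903 -0.4554]
 [-1.     -0.0006 -0.0005]] [ 0.5421 -0.22   -2.2811] [-0.0429  0.0684 -0.0251]
[  28.2572 -470.4045  208.9411]
[55.6, 0, 0] [322.2507 253.5414]
[-19, 0, 0] [321.6914 299.2931]
[-47, 0, 0] [321.327  329.0968]
```

View pics/w3.png

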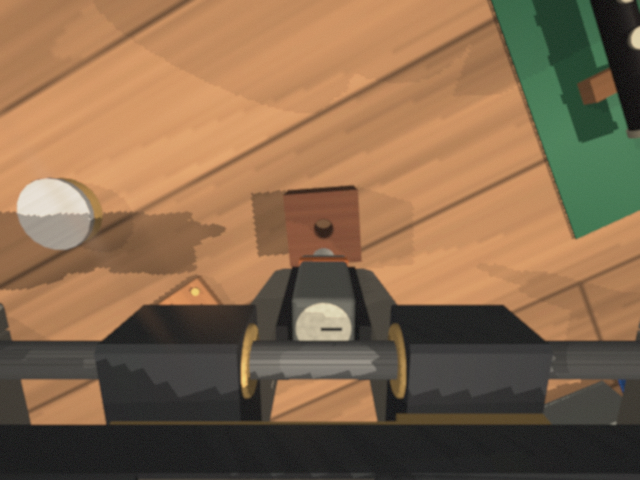

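View pics/c5.png

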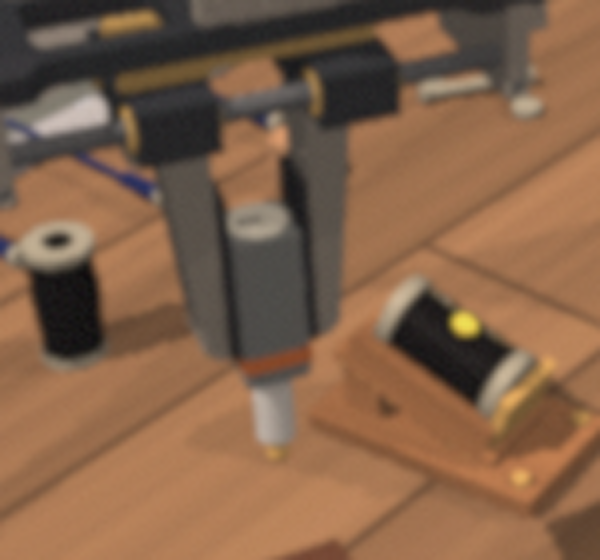

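The gauge is out of the stand and upright in the grip. In the wrist view the nose is at about (323,253) and the empty hole at (323,229).

```bash
python3 - <<'E'
from h import *
z=lambda i,x,y,w,h,k: cv2.resize(i[y:y+h,x:x+w],None,fx=k,fy=k,interpolation=cv2.INTER_CUBIC)
cv2.imwrite('pics/c6.png',z(load('w3')['color'],270,215,110,80,7))
E
```

```text
(no output)
```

View pics/c6.png

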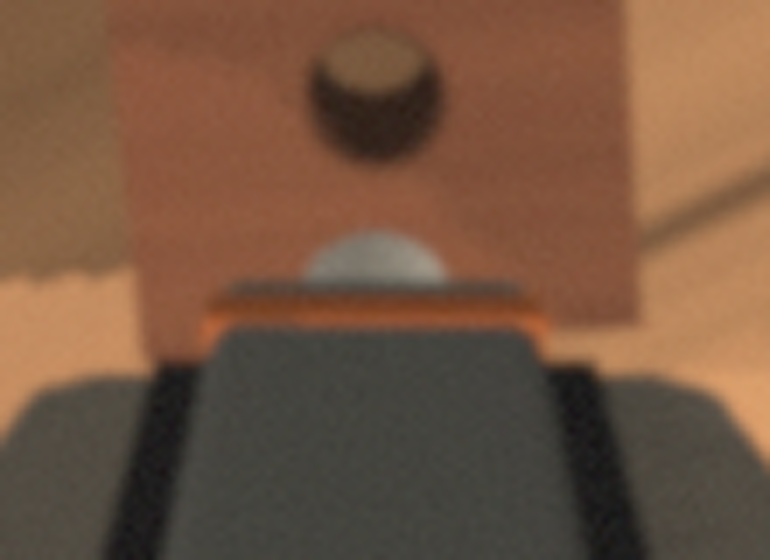

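```bash
python3 - <<'E'
from h import *
from scipy.optimize import fsolve
np.set_printoptions(precision=2,suppress=True)
d=load('w3');s=d['s'];Rm=rot(s['tool_rot'])
P=lambda p:proj(d,s['tcp_pos']+Rm@p)
sol=fsolve(lambda q:P([43.6,q[0],q[1]-7])-np.array([323.2,247.7]),[0,0]);print('nose yz',sol)
print(onz(d,323,228.1,45), Rm.T@(onz(d,323,228.1,45)-s['tcp_pos']))
# dial top centre at -19-30+... 
dx=-(105-58.6)
sol=fsolve(lambda q:P([dx,q[0],q[1]])-np.array([323.2,322.5]),[0,0]);print('dial yz',sol)
cv2.imwrite('pics/c7.png',cv2.resize(d['color'][260:345,270:380],None,fx=7,fy=7,interpolation=cv2.INTER_CUBIC))
# side cam check: tip pixel c5 (277,458)/4+(200,180)
S=load('s3'); tp=s['tcp_pos']+Rm@[55.6,0,0]; print(proj(S,tp), (277.5/4-.5+200,459/4-.5+180)); tp=s['tcp_pos']+Rm@[-46.4,0,0]; print(proj(S,tp),(258.5/4-.5+200,219/4-.5+180))
E
```

```text
nose yz [ 0.64 -0.28]
[497.2  214.16  45.  ] [133.11   0.39  -0.47]
dial yz [ 0.71 -2.44]
[268.34 293.9 ] (268.875, 294.25)
[262.74 234.64] (264.125, 234.25)
```

View pics/c7.png

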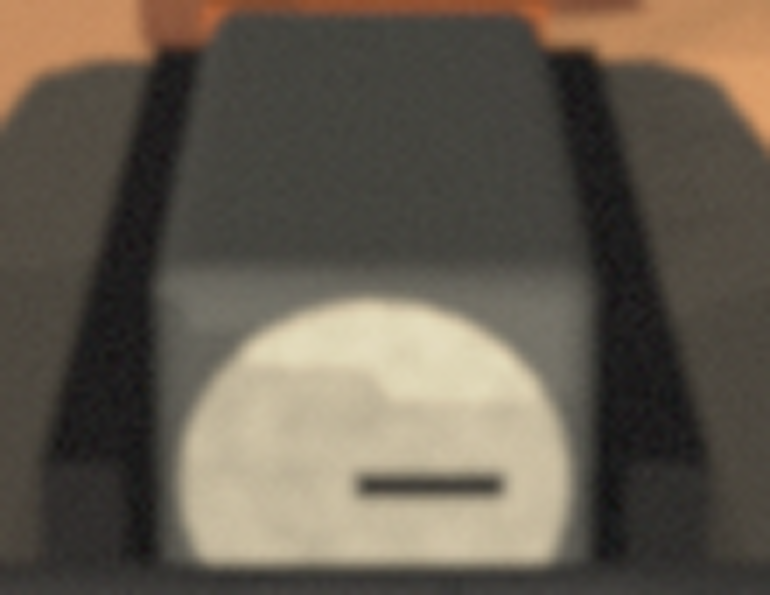

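>>> drive_tool([
  {"grip": -1,"translation": [0,-2.2,0.98],"rotation": [0,0,0]},
  {"grip": -1,"translation": [0,-3.55,1.58],"rotation": [0,0,0]},
  {"grip": -1,"translation": [0,-4.44,1.97],"rotation": [0,0,0]},
  {"grip": -1,"translation": [0,-4.44,1.97],"rotation": [0,0,0]},
  {"grip": -1,"translation": [0,-4.44,1.97],"rotation": [0,0,0]},
  {"grip": -1,"translation": [0,-4.44,1.97],"rotation": [0,0,0]},
  {"grip": -1,"translation": [0,-4.44,1.97],"rotation": [0,0,0]},
  {"grip": -1,"translation": [0,-4.44,1.97],"rotation": [0,0,0]},
  {"grip": -1,"translation": [0,-4.44,1.97],"rotation": [0,0,0]},
  {"grip": -1,"translation": [0,-4.44,1.97],"rotation": [0,0,0]},
  {"grip": -1,"translation": [0,-3.55,1.58],"rotation": [0,0,0]},
  {"grip": -1,"translation": [0,-2.2,0.98],"rotation": [0,0,0]},
])

```text
t: 7.28
tcp_pos: [469.2, -301.8, 178.2]
tool_rot: [-2.727, 1.57, 3.082]
ft_force: [0.2, 0.4, -1.4]
finger_gap: 23.8
```

>>> drive_tool([
  {"grip": -1,"translation": [0,0,0],"rotation": [0,0,0]},
  {"grip": -1,"translation": [0,0,0],"rotation": [0,0,0]},
  {"grip": -1,"translation": [0,0,0],"rotation": [0,0,0]},
])

```text
t: 7.65
tcp_pos: [469.6, -298.9, 178.5]
tool_rot: [2.616, 1.57, 2.144]
ft_force: [0.0, -0.5, -1.9]
finger_gap: 23.7
```

```bash
python3 - <<'E'
from h import *
np.set_printoptions(precision=4,suppress=True)
d=cap('wrist','w4'); s=d['s'];print(s['tcp_pos'],rot(s['tool_rot']),s['ft_force'])
for i in range(3): cap('side','s4'); print(robot.sense()['tcp_pos'])
cap('top','t4')
z=lambda i,x,y,w,h,k: cv2.resize(i[y:y+h,x:x+w],None,fx=k,fy=k,interpolation=cv2.INTER_CUBIC)
cv2.imwrite('pics/c8.png',z(d['color'],250,170,140,120,5))
cv2.imwrite('pics/c9.png',z(load('s4')['color'],380,110,130,140,4))
E
```

```text
[ 469.6413 -298.9047  178.4842] [[-0.0003  0.4546  0.8907]
 [ 0.0004  0.8907 -0.4546]
 [-1.      0.0002 -0.0004]] [ 0.0252 -0.5207 -1.8538]
[ 469.7754 -299.101   178.6429]
[ 469.809  -299.2522  178.6893]
[ 469.7722 -299.3726  178.685 ]
```

View pics/c8.png

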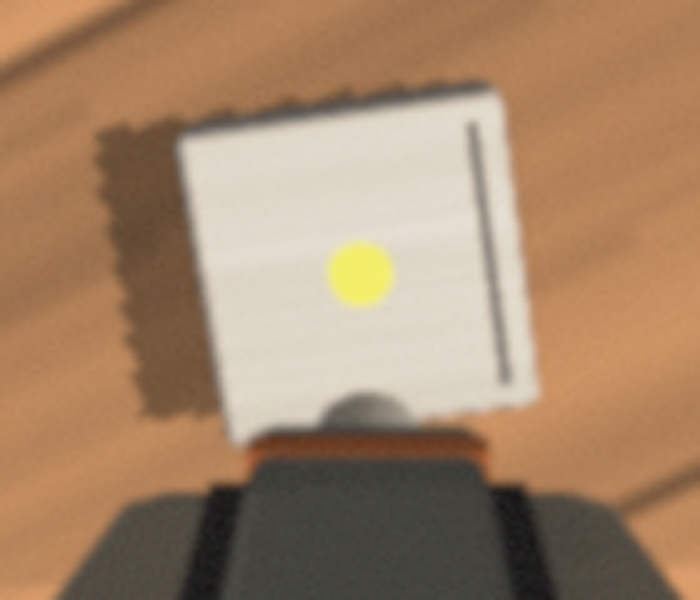

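View pics/c9.png

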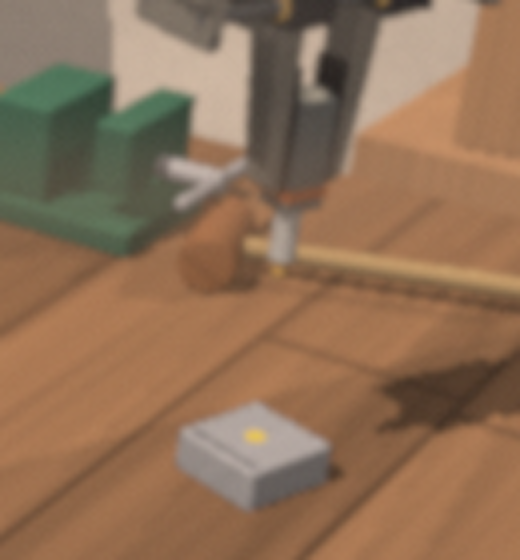

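```bash
python3 - <<'E'
from h import *
from scipy.optimize import fsolve
np.set_printoptions(precision=2,suppress=True)
d=load('w4');s=d['s'];Rm=rot(s['tool_rot'])
p=onz(d,321.8,224.4,25);print(p,Rm.T@(p-s['tcp_pos']))
P=lambda p:proj(d,s['tcp_pos']+Rm@p)
u,v=(367/5-.4+250,391/5-.4+170); print(u,v)
print('nose',fsolve(lambda q:P([43.6,q[0],q[1]-7])-np.array([u,v]),[0,0]))
S=load('s4')
o=np.array([0.4,0.6])
print('side dot', proj(S,p),(257/4-.4+380,436/4-.4+110)); tp=s['tcp_pos']+Rm@[55.6,0,0]; print('tip',proj(S,tp),(276/4-.4+380,272/4-.4+110))
print(robot.sense()['tcp_pos'],robot.sense()['t'])
E
```

```text
[ 469.62 -299.7    25.  ] [153.48  -0.75   0.41]
323.0 247.8
nose [ 0.51 -0.22]
side dot [442.44 218.51] (443.85, 218.6)
tip [448.33 178.99] (448.6, 177.6)
[ 469.76 -299.49  178.66] 7.9
```

>>> drive_tool([
  {"grip": -1,"translation": [1,-0.12,0.06],"rotation": [0,0,0]},
  {"grip": -1,"translation": [2,0,0],"rotation": [0,0,0]},
  {"grip": -1,"translation": [2,0,0],"rotation": [0,0,0]},
  {"grip": -1,"translation": [2,0,0],"rotation": [0,0,0]},
  {"grip": -1,"translation": [1.4,0,0],"rotation": [0,0,0]},
  {"grip": -1,"translation": [0.6,0,0],"rotation": [0,0,0]},
  {"grip": -1,"translation": [0,0,0],"rotation": [0,0,0]},
  {"grip": -1,"translation": [0,0,0],"rotation": [0,0,0]},
  {"grip": -1,"translation": [0,0,0],"rotation": [0,0,0]},
])

```text
t: 9.02
tcp_pos: [470.0, -301.5, 89.2]
tool_rot: [-0.074, 1.57, -0.547]
ft_force: [0.0, -0.1, -2.0]
finger_gap: 24.0
```

```bash
python3 - <<'E'
from h import *
np.set_printoptions(precision=4,suppress=True)
d=cap('wrist','w5'); s=d['s'];print(s['tcp_pos'],rot(s['tool_rot'])[:,0],s['ft_force'])
cap('side','s5'); cap('top','t5'); print(robot.sense()['tcp_pos'],robot.sense()['ft_force'])
z=lambda i,x,y,w,h,k: cv2.resize(i[y:y+h,x:x+w],None,fx=k,fy=k,interpolation=cv2.INTER_CUBIC)
a=z(d['color'],280,190,90,80,5);b=z(load('s5')['color'],415,170,70,80,5)
cv2.imwrite('pics/c10.png',np.hstack([a,b]))
E
```

```text
[ 470.0101 -301.5041   89.2198] [ 0.001  -0.0006 -1.    ] [ 0.0378 -0.0505 -2.0405]
[ 469.8202 -301.4138   88.9782] [ 0.5949  0.8184 -0.3571]
```

View pics/c10.png

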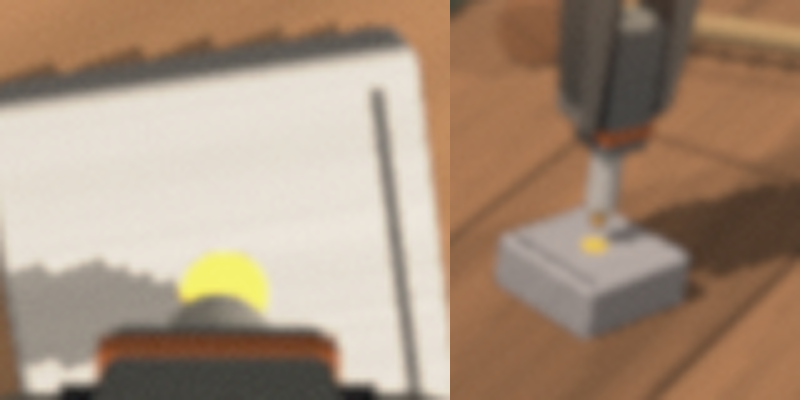

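```bash
python3 - <<'E'
from h import *
from scipy.optimize import fsolve
np.set_printoptions(precision=2,suppress=True)
d=load('w5');s=d['s'];Rm=rot(s['tool_rot'])
p=onz(d,224.5/5-.4+280,293.5/5-.4+190,25);print('dot tool',Rm.T@(p-s['tcp_pos']),p)
P=lambda p:proj(d,s['tcp_pos']+Rm@p)
u,v=(217/5-.4+280,296/5-.4+190); print(u,v)
print('nose',fsolve(lambda q:P([43.6,q[0],q[1]-7])-np.array([u,v]),[0,0]))
S=load('s5'); tip=s['tcp_pos']+Rm@[55.6,0,0]
print(tip); print('pred tip',proj(S,tip),'obs',((597-450)/5-.4+415,222/5-.4+170)); print('pred dot',proj(S,p),'obs',((594-450)/5-.4+415,245/5-.4+170))
# tip observed at its z, dot at 25 on side
print(onz(S,(597-450)/5-.4+415,220/5-.4+170,tip[2]+2),onz(S,(594-450)/5-.4+415,245/5-.4+170,25))
E
```

```text
dot tool [64.22  1.51 -1.21] [ 469.68 -299.65   25.  ]
323.0 248.8
nose [0.51 0.43]
[ 470.07 -301.54   33.62]
pred tip [443.15 214.8 ] obs (444.0, 214.0)
pred dot [442.4  218.51] obs (443.4, 218.6)
[ 469.68 -304.28   35.62] [ 467.74 -300.67   25.  ]
```

>>> drive_tool([
  {"grip": -1,"translation": [0,0.12,-0.15],"rotation": [0,0,0]},
  {"grip": -1,"translation": [0,0,0],"rotation": [0,0,0]},
  {"grip": -1,"translation": [0,0,0],"rotation": [0,0,0]},
  {"grip": -1,"translation": [0,0,0],"rotation": [0,0,0]},
  {"grip": -1,"translation": [0,0,0],"rotation": [0,0,0]},
])

```text
t: 9.8
tcp_pos: [468.8, -299.5, 88.6]
tool_rot: [-0.176, 1.571, -0.649]
ft_force: [-1.1, -0.2, -1.4]
finger_gap: 23.9
```

```bash
cat > av.py <<'E'
from h import *
import sys
np.set_printoptions(precision=2,suppress=True)
F=[];P=[]
for i in range(int(sys.argv[1])):
    robot.capture('top'); s=robot.sense(); F.append(s['ft_force']);P.append(s['tcp_pos'])
print('F',np.mean(F,0),np.std(F,0),'P',np.mean(P,0),np.std(P,0),'t',s['t'])
E
python3 av.py 4; python3 - <<'E'
from h import *
np.set_printoptions(precision=4,suppress=True)
d=cap('wrist','w6'); s=d['s'];Rm=rot(s['tool_rot'])
z=lambda i,x,y,w,h,k: cv2.resize(i[y:y+h,x:x+w],None,fx=k,fy=k,interpolation=cv2.INTER_CUBIC)
a=z(d['color'],280,190,90,80,8)
cv2.imwrite('pics/c11.png',a)
P=lambda p:proj(d,s['tcp_pos']+Rm@p)
print((P([43.6,0,-7])-[280,190]+.4)*8, (P([64,0,0])-[280,190]+.4)*8,(P([64,0,-6])-[280,190]+.4)*8)
E
```

```text
F [-0.38  0.04 -1.65] [0.51 0.62 0.62] P [ 468.83 -299.53   88.58] [0.02 0.01 0.01] t 10.0
[340.6274 468.3255] [341.539  483.9744] [341.5043 415.907 ]
```

View pics/c11.png

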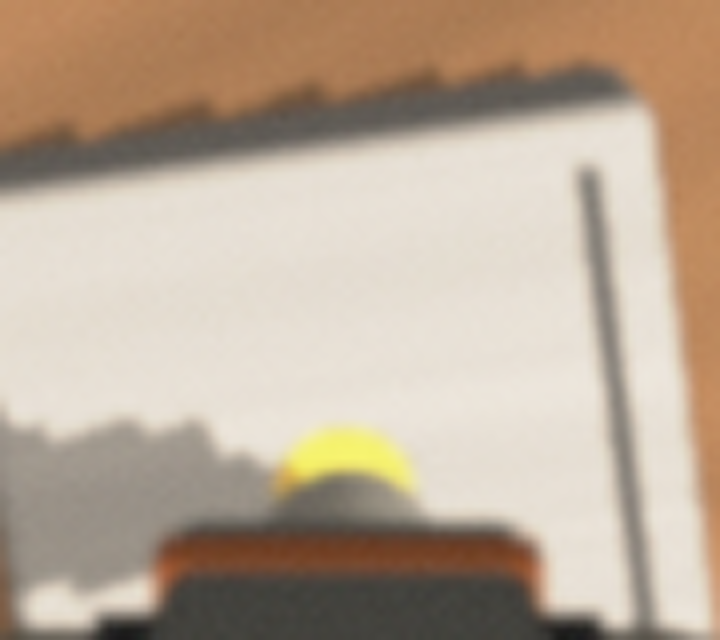

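>>> drive_tool([
  {"grip": -1,"translation": [0.4,0.01,0.04],"rotation": [0,0,0]},
  {"grip": -1,"translation": [0.3,0,0],"rotation": [0,0,0]},
  {"grip": -1,"translation": [0.15,0,0],"rotation": [0,0,0]},
  {"grip": -1,"translation": [0.15,0,0],"rotation": [0,0,0]},
  {"grip": -1,"translation": [0,0,0],"rotation": [0,0,0]},
  {"grip": -1,"translation": [0,0,0],"rotation": [0,0,0]},
])

```text
t: 10.8
tcp_pos: [469.2, -299.6, 78.7]
tool_rot: [3.109, 1.571, 2.636]
ft_force: [-0.5, 0.4, -0.6]
finger_gap: 23.8
```

```bash
python3 av.py 5
```

```text
F [-0.59  0.34  0.02] [0.41 0.26 0.43] P [ 469.21 -299.6    78.66] [0.01 0.02 0.01] t 11.05
```

>>> drive_tool([
  {"grip": -1,"translation": [0.15,0,0],"rotation": [0,0,0]},
  {"grip": -1,"translation": [0.15,0,0],"rotation": [0,0,0]},
  {"grip": -1,"translation": [0,0,0],"rotation": [0,0,0]},
  {"grip": -1,"translation": [0,0,0],"rotation": [0,0,0]},
])

```text
t: 11.55
tcp_pos: [469.3, -299.7, 75.7]
tool_rot: [-0.017, 1.571, -0.489]
ft_force: [0.4, -0.0, 2.7]
finger_gap: 23.8
```

```bash
python3 av.py 6; python3 - <<'E'
from h import *
d=cap('wrist','w7');e=cap('side','s7')
print(d['s']['ft_force'],rot(d['s']['tool_rot'])[:,0])
z=lambda i,x,y,w,h,k: cv2.resize(i[y:y+h,x:x+w],None,fx=k,fy=k,interpolation=cv2.INTER_CUBIC)
cv2.imwrite('pics/c12.png',np.hstack([z(d['color'],280,200,90,80,5),z(e['color'],415,170,70,80,5)]))
E
```

```text
F [-0.72  0.46  2.17] [0.35 0.63 0.52] P [ 469.29 -299.65   75.66] [0.01 0.02 0.01] t 11.85
[-1.48529412  1.09292738  3.03904356] [ 1.33238906e-04 -5.69833699e-05 -9.99999990e-01]
```

View pics/c12.png

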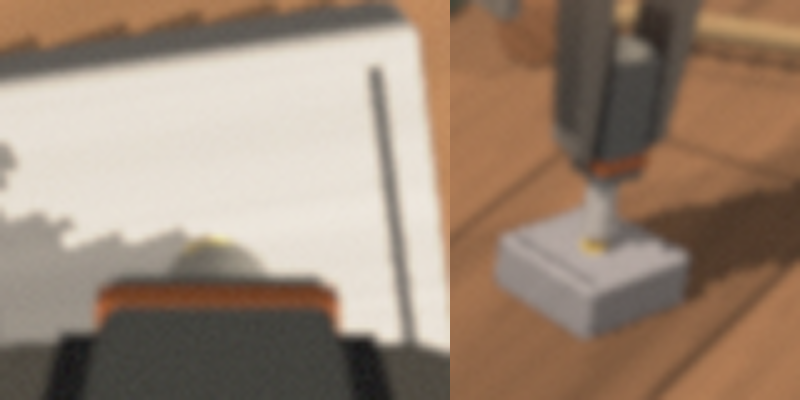

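>>> drive_tool([
  {"grip": -1,"translation": [0,0,0],"rotation": [0,0,0]},
  {"grip": -1,"translation": [0,0,0],"rotation": [0,0,0]},
  {"grip": -1,"translation": [0,0,0],"rotation": [0,0,0]},
  {"grip": -1,"translation": [0,0,0],"rotation": [0,0,0]},
  {"grip": -1,"translation": [0,0,0],"rotation": [0,0,0]},
  {"grip": -1,"translation": [0,0,0],"rotation": [0,0,0]},
])

```text
t: 12.7
tcp_pos: [469.3, -299.6, 75.6]
tool_rot: [-0.27, 1.571, -0.742]
ft_force: [-0.0, -0.2, 1.7]
finger_gap: 23.8
```

>>> drive_tool([
  {"grip": -1,"translation": [-0.5,0,0],"rotation": [0,0,0]},
  {"grip": -1,"translation": [-1,0,0],"rotation": [0,0,0]},
  {"grip": -1,"translation": [-2,0,0],"rotation": [0,0,0]},
  {"grip": -1,"translation": [-2.5,0,0],"rotation": [0,0,0]},
  {"grip": -1,"translation": [-2.5,0,0],"rotation": [0,0,0]},
  {"grip": -1,"translation": [-1.3,0,0],"rotation": [0,0,0]},
  {"grip": -1,"translation": [-0.5,0,0],"rotation": [0,0,0]},
])

```text
t: 13.58
tcp_pos: [469.4, -299.7, 179.3]
tool_rot: [-0.148, 1.57, -0.621]
ft_force: [0.2, 0.2, -1.6]
finger_gap: 23.9
```

```bash
python3 - <<'E'
from h import *
np.set_printoptions(precision=2,suppress=True)
s=robot.sense();print(s['t'],s['tcp_pos'],s['qpos']);print(delta([550.,47,179]))
E
```

```text
13.575 [ 469.36 -299.72  179.31] [-0.57  0.29  1.82 -0.    1.04 -1.67]
[  0.18 345.41 -86.1 ]
```

>>> drive_tool([
  {"grip": -1,"translation": [0,2,-0.5],"rotation": [0,0,0]},
  {"grip": -1,"translation": [0,3.25,-0.8],"rotation": [0,0,0]},
  {"grip": -1,"translation": [0,4,-1],"rotation": [0,0,0]},
  {"grip": -1,"translation": [0,4,-1],"rotation": [0,0,0]},
  {"grip": -1,"translation": [0,4,-1],"rotation": [0,0,0]},
  {"grip": -1,"translation": [0,4,-1],"rotation": [0,0,0]},
  {"grip": -1,"translation": [0,4,-1],"rotation": [0,0,0]},
  {"grip": -1,"translation": [0,4,-1],"rotation": [0,0,0]},
  {"grip": -1,"translation": [0,3.25,-0.8],"rotation": [0,0,0]},
  {"grip": -1,"translation": [0,2,-0.5],"rotation": [0,0,0]},
  {"grip": -1,"translation": [0,0,0],"rotation": [0,0,0]},
  {"grip": -1,"translation": [0,0,0],"rotation": [0,0,0]},
])

```text
t: 15.08
tcp_pos: [549.2, 46.2, 178.2]
tool_rot: [-2.241, 1.57, -2.713]
ft_force: [-0.0, -0.4, -2.4]
finger_gap: 23.8
```

```bash
python3 - <<'E'
from h import *
d=cap('wrist','w8');s=d['s']
print(s['t'],s['tcp_pos'],s['tool_rot'],s['ft_force'])
z=lambda i,x,y,w,h,k: cv2.resize(i[y:y+h,x:x+w],None,fx=k,fy=k,interpolation=cv2.INTER_CUBIC)
cv2.imwrite('pics/c13.png',z(d['color'],230,130,180,140,4.4))
E
```

```text
15.075 [549.24031508  46.22224125 178.1956529 ] [-2.24065825  1.56977604 -2.7134055 ] [-0.04783009 -0.36424561 -2.38079247]
```

View pics/c13.png

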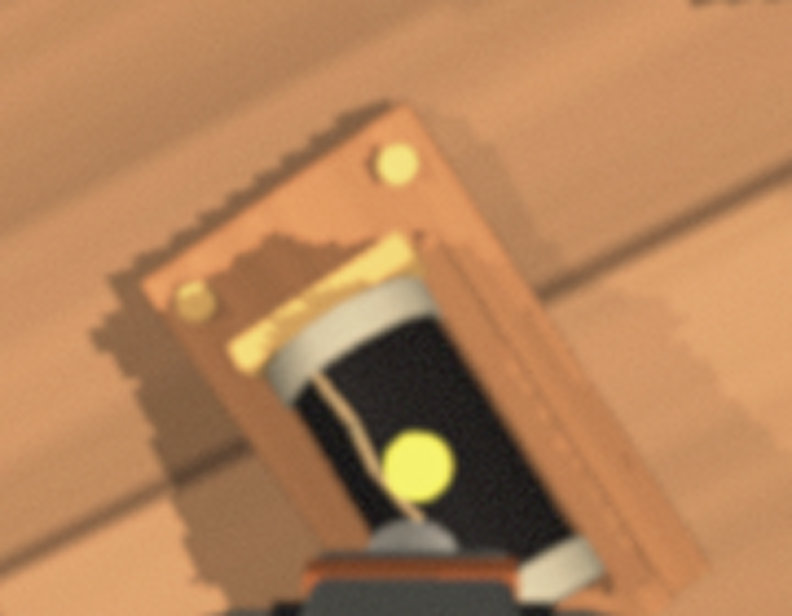

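```bash
python3 - <<'E'
from h import *
np.set_printoptions(precision=2,suppress=True)
d=load('w8'); s=d['s'];Rm=rot(s['tool_rot'])
f=lambda X,Y,z:onz(d,X/4.4-.4+230,Y/4.4-.4+130,z)
ang=lambda a,b:np.degrees(np.arctan2(*(b-a)[[1,0]]))
print('screws',ang(f(397,163,12),f(195,300,12))-90,np.linalg.norm(f(397,163,12)-f(195,300,12)))
print('foot end',ang(f(408,105,10),f(148,285,10))-90,'edge',ang(f(408,105,10),f(705,565,10)))
p=f(418,466,66);print('dot',p,Rm.T@(p-s['tcp_pos']))
# barrel edges: silhouettes; right (428,320)->(580,540), left (300,400)->(372,528)
# stop bar ends
print('stop',ang(f(400,245,40),f(245,360,40))-90)
# ring ends centre line; use top cam
T=load('t4') if True else 0
cv2.imwrite('pics/c14.png',cv2.resize(T['color'][220:310,265:335],None,fx=6.5,fy=6.5,interpolation=cv2.INTER_CUBIC))
E
```

```text
screws -173.46947790256905 52.29320081157755
foot end -173.12485401289263 edge 6.460827092868798
dot [550.99  47.16  66.  ] [112.19   1.72   1.2 ]
stop -170.7165723248749
```

View pics/c14.png

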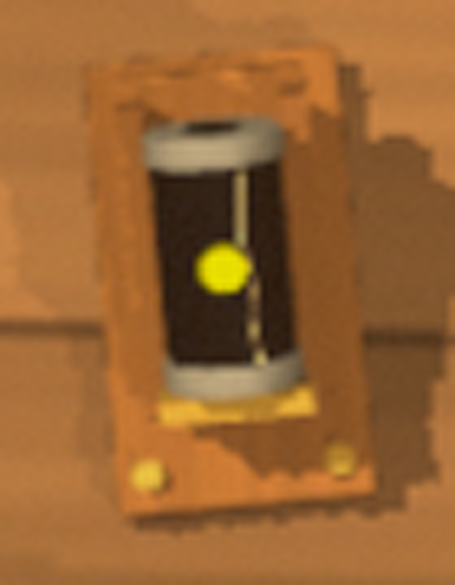

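```bash
cat > tgt.py <<'E'
from h import *
a=np.radians(6.6); t=0.35
zb=np.array([-np.sin(t)*np.cos(a),-np.sin(t)*np.sin(a),np.cos(t)])
def need(dot,gap,L=55.6,off=(0,0)):
    s=robot.sense();Rm=rot(s['tool_rot'])
    ax=np.cross(Rm[:,0],-zb); an=np.arcsin(np.linalg.norm(ax)); rv=Rm.T@(ax/max(np.linalg.norm(ax),1e-9)*an)
    Rn=Rm@R.from_rotvec(rv).as_matrix()
    tcp=np.array(dot)+zb*gap-Rn@np.array([L,off[0],off[1]])
    print('rotvec',rv,'deg',np.degrees(an)); print('trans in current tool axes mm',Rm.T@(tcp-s['tcp_pos']),' in new axes',Rn.T@(tcp-s['tcp_pos']),'tcp',tcp)
E
python3 - <<'E'
from tgt import *
np.set_printoptions(precision=4,suppress=True)
need([550.9,47,66],25)
E
```

```text
rotvec [ 0.     -0.2915  0.1949] deg 20.09295216083383
trans in current tool axes mm [ 36.6381 -13.674  -22.0781]  in new axes [ 25.4919 -19.7925 -31.2281] tcp [523.4456  43.8234 141.7134]
```

>>> drive_tool([
  {"grip": -1,"translation": [0,0,0],"rotation": [0,-0.0583,0.039]},
  {"grip": -1,"translation": [0,0,0],"rotation": [0,-0.0583,0.039]},
  {"grip": -1,"translation": [0,0,0],"rotation": [0,-0.0583,0.039]},
  {"grip": -1,"translation": [0,0,0],"rotation": [0,-0.0583,0.039]},
  {"grip": -1,"translation": [0,0,0],"rotation": [0,-0.0583,0.039]},
  {"grip": -1,"translation": [0,-1,-1.56],"rotation": [0,0,0]},
  {"grip": -1,"translation": [0,-0.98,-1.56],"rotation": [0,0,0]},
  {"grip": -1,"translation": [1.3,0,0],"rotation": [0,0,0]},
  {"grip": -1,"translation": [1.2,0,0],"rotation": [0,0,0]},
  {"grip": -1,"translation": [0,0,0],"rotation": [0,0,0]},
  {"grip": -1,"translation": [0,0,0],"rotation": [0,0,0]},
  {"grip": -1,"translation": [0,0,0],"rotation": [0,0,0]},
])

```text
t: 16.62
tcp_pos: [524.1, 44.6, 142.6]
tool_rot: [0.589, 1.22, 0.117]
ft_force: [-0.2, -0.2, -1.5]
finger_gap: 24.2
```

```bash
python3 av.py 5; python3 - <<'E'
from tgt import *
np.set_printoptions(precision=4,suppress=True)
need([550.9,47,66],20)
d=cap('wrist','w9');e=cap('side','s9');s=d['s'];Rm=rot(s['tool_rot'])
print(s['t'],s['tcp_pos'],Rm)
P=lambda p:(proj(d,s['tcp_pos']+Rm@p)-[270,170]+.4)*6.5
print('noseaxis',P([43.6,0,-7]),'dot ctr at gap25/20',P([80.6,0,0]),P([75.6,0,0]),P([80.6,0,-6]))
z=lambda i,x,y,w,h,k: cv2.resize(i[y:y+h,x:x+w],None,fx=k,fy=k,interpolation=cv2.INTER_CUBIC)
cv2.imwrite('pics/c15.png',z(d['color'],270,170,110,90,6.5))
cv2.imwrite('pics/c16.png',z(e['color'],260,170,110,120,4.8))
E
```

```text
F [-0.1  -0.12 -1.3 ] [0.26 0.75 0.41] P [523.9   44.6  142.69] [0.06 0.01 0.03] t 16.875
rotvec [ 0.      0.0006 -0.0011] deg 0.0705158001944987
trans in current tool axes mm [ 5.7211 -1.0226 -0.2296]  in new axes [ 5.7223 -1.0165 -0.2261] tcp [525.1487  44.0205 137.0166]
16.875 [523.8185  44.5917 142.6498] [[ 0.3416  0.4216  0.84  ]
 [ 0.0401  0.8864 -0.4612]
 [-0.939   0.1912  0.2859]]
noseaxis [340.9037 510.7137] dot ctr at gap25/20 [342.2024 483.29  ] [342.05  494.846] [342.1997 431.1754]
```

View pics/c15.png

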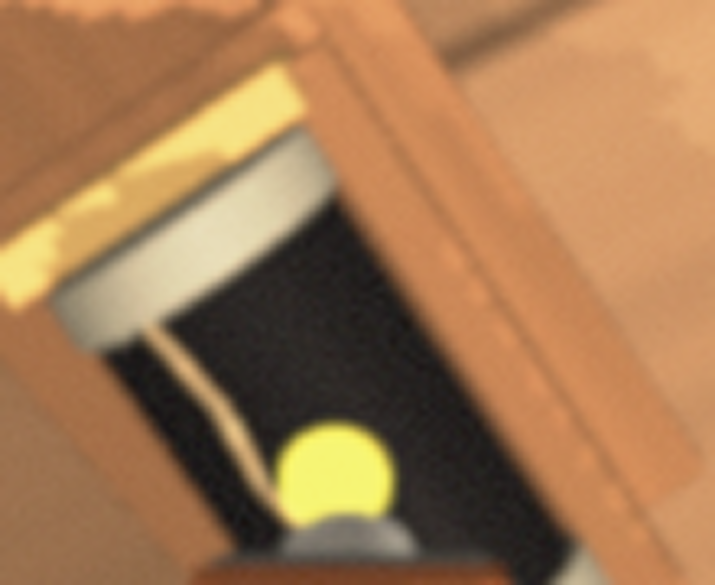

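View pics/c16.png

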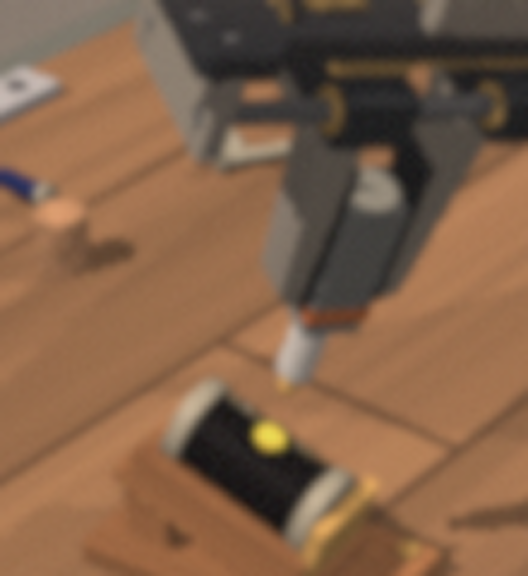

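>>> drive_tool([
  {"grip": -1,"translation": [0.5,-0.11,-0.11],"rotation": [0,0,0]},
  {"grip": -1,"translation": [0.7,0,0],"rotation": [0,0,0]},
  {"grip": -1,"translation": [0.5,0,0],"rotation": [0,0,0]},
  {"grip": -1,"translation": [0,0,0],"rotation": [0,0,0]},
  {"grip": -1,"translation": [0,0,0],"rotation": [0,0,0]},
  {"grip": -1,"translation": [0,0,0],"rotation": [0,0,0]},
])

```text
t: 17.73
tcp_pos: [528.2, 44.8, 126.1]
tool_rot: [0.59, 1.22, 0.117]
ft_force: [-0.5, -0.9, -1.1]
finger_gap: 23.9
```

```bash
python3 av.py 5; python3 - <<'E'
from tgt import *
np.set_printoptions(precision=4,suppress=True)
need([550.9,47,66],0)
d=cap('wrist','w10');e=cap('side','s10');g=cap('top','t10');s=d['s'];Rm=rot(s['tool_rot'])
print(s['t'],s['tcp_pos'],Rm[:,0])
P=lambda p:(proj(d,s['tcp_pos']+Rm@p)-[270,190]+.4)*6.5
print('noseaxis',P([43.6,0,-7]),'dot ctr',P([64.,0,0]),P([64,0,-6]))
Q=lambda p:(proj(e,s['tcp_pos']+Rm@p)-[270,200]+.4)*6.5
for x in (-46.4,55.6,64): print('side',x,Q([x,0,0]))
z=lambda i,x,y,w,h,k: cv2.resize(i[y:y+h,x:x+w],None,fx=k,fy=k,interpolation=cv2.INTER_CUBIC)
cv2.imwrite('pics/c17.png',z(d['color'],270,190,110,80,6.5))
cv2.imwrite('pics/c18.png',z(e['color'],270,200,100,90,6.5))
E
```

```text
F [ 0.26  0.21 -1.43] [0.35 0.48 0.54] P [528.23  44.76 126.11] [0.02 0.01 0.03] t 17.975
rotvec [ 0.      0.0004 -0.0009] deg 0.05955726592674453
trans in current tool axes mm [8.634  0.139  0.9016]  in new axes [8.6335 0.1471 0.9055] tcp [531.9612  44.8087 118.2291]
17.975 [528.1976  44.7557 126.0529] [ 0.3414  0.04   -0.9391]
noseaxis [340.9038 380.7138] dot ctr [341.6728 393.4344] [341.6668 338.0789]
side -46.4 [413.7444 110.5513]
side 55.6 [304.6486 376.6621]
side 64 [296.4528 396.6538]
```

View pics/c17.png

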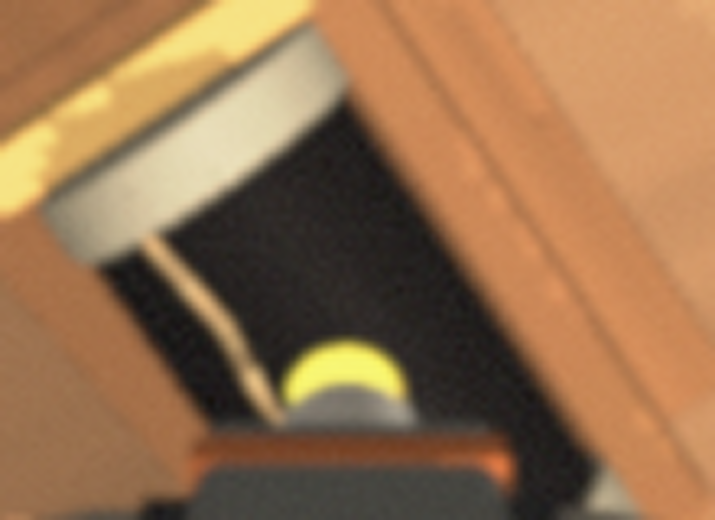

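View pics/c18.png

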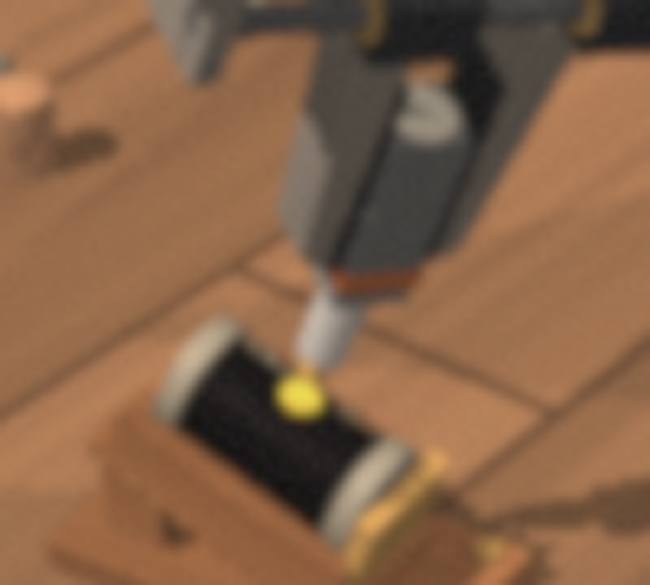

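```bash
cat > ov.py <<'E'
from h import *
def overlay(tag,roi,k,out,L0=-16.4,oy=0,oz=0,other=None,L1=55.6):
    d=load(tag);s=d['s'];Rm=rot(s['tool_rot']);x,y,w,h=roi
    i=cv2.resize(d['color'][y:y+h,x:x+w],None,fx=k,fy=k,interpolation=cv2.INTER_CUBIC); j=i.copy()
    Q=lambda p:tuple(np.round((proj(d,s['tcp_pos']+Rm@(np.array(p)+[0,oy,oz]))-[x,y]+.5)*k-.5).astype(int).tolist())
    for a in(-12,12):
        for b in(-12,12):
            cv2.line(j,Q([L0-30,a,b]),Q([L0+30,a,b]),(0,255,0),1)
    for X in(-30,30):
        c=[Q([L0+X,a,b]) for a,b in((-12,-12),(-12,12),(12,12),(12,-12))]
        for m in range(4): cv2.line(j,c[m],c[(m+1)%4],(0,255,0),1)
    for X in(30,60):
        c=[Q([L0+X,7*np.cos(t),7*np.sin(t)]) for t in np.linspace(0,6.28,25)]
        for m in range(24): cv2.line(j,c[m],c[m+1],(255,255,0),1)
    cv2.line(j,Q([L0-30,0,0]),Q([L0+72,0,0]),(0,0,255),1)
    cv2.imwrite(out,np.hstack([i,j]))
E
python3 - <<'E'
from ov import *
overlay('s10',(295,205,55,65),7,'pics/c19.png')
overlay('s3',(240,222,55,80),7,'pics/c20.png')
E
```

```text
(no output)
```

View pics/c19.png

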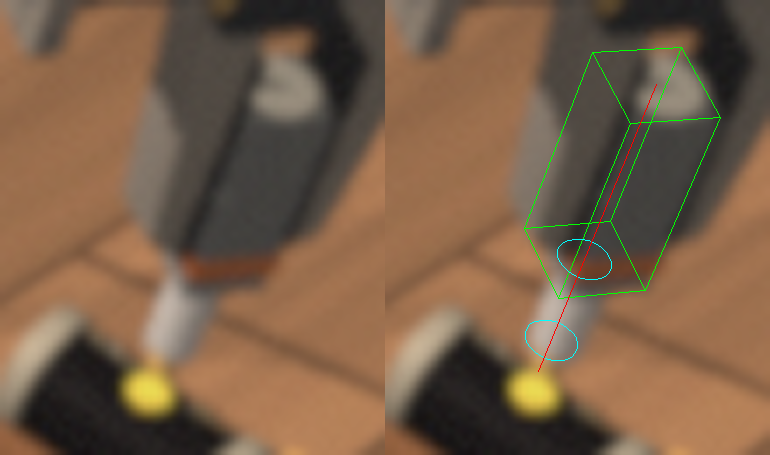

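View pics/c20.png

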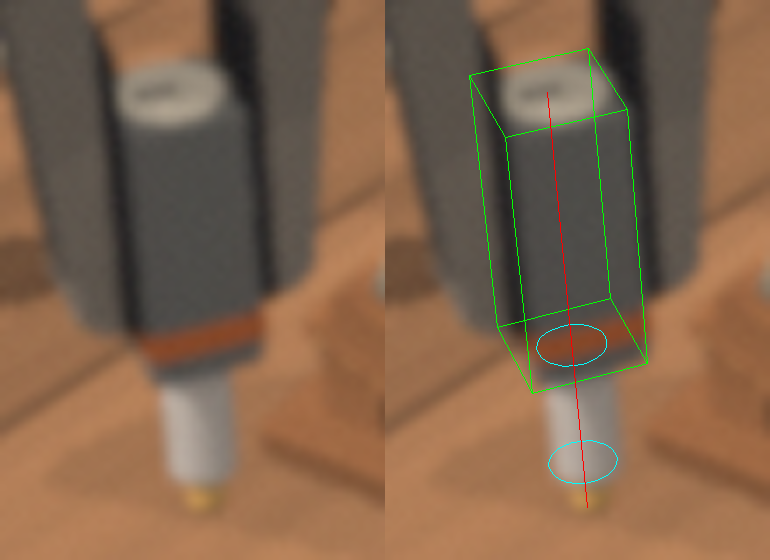

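>>> drive_tool([
  {"grip": -1,"translation": [0.3,-0.04,0],"rotation": [0,0,0]},
  {"grip": -1,"translation": [0.3,0,0],"rotation": [0,0,0]},
  {"grip": -1,"translation": [0.2,0,0],"rotation": [0,0,0]},
  {"grip": -1,"translation": [0,0,0],"rotation": [0,0,0]},
  {"grip": -1,"translation": [0,0,0],"rotation": [0,0,0]},
  {"grip": -1,"translation": [0,0,0],"rotation": [0,0,0]},
])

```text
t: 18.88
tcp_pos: [530.7, 44.7, 118.4]
tool_rot: [0.59, 1.22, 0.117]
ft_force: [1.2, -0.2, -2.2]
finger_gap: 23.6
```

```bash
cat >> av.py <<'E'
from tgt import zb
f=np.array(F)@zb; print('Fn',f.mean(),'sem',f.std()/len(f)**.5); need=__import__('tgt').need; need([550.9,47,66],0)
E
python3 av.py 10
```

```text
F [-0.13 -0.16 -1.44] [0.38 0.49 0.48] P [530.72  44.72 118.38] [0.02 0.01 0.03] t 19.375
Fn -1.3034556283026737 sem 0.13310698888768427
rotvec [-0.  0. -0.] deg 0.053789348351868785
trans in current tool axes mm [0.55 0.58 0.95]  in new axes [0.55 0.58 0.95] tcp [531.96  44.81 118.23]
```

>>> drive_tool([
  {"grip": -1,"translation": [0.1,0,0],"rotation": [0,0,0]},
  {"grip": -1,"translation": [0.1,0,0],"rotation": [0,0,0]},
  {"grip": -1,"translation": [0.1,0,0],"rotation": [0,0,0]},
  {"grip": -1,"translation": [0,0,0],"rotation": [0,0,0]},
  {"grip": -1,"translation": [0,0,0],"rotation": [0,0,0]},
])

```text
t: 20.0
tcp_pos: [531.8, 44.8, 115.6]
tool_rot: [0.589, 1.22, 0.117]
ft_force: [-0.2, 0.2, -0.2]
finger_gap: 24.1
```

```bash
python3 av.py 10
```

```text
F [-0.71 -0.2   0.12] [0.56 0.55 0.51] P [531.77  44.84 115.56] [0.01 0.01 0.02] t 20.5
Fn 0.3676168460721726 sem 0.1463479448658022
rotvec [ 0.  0. -0.] deg 0.05492248233319405
trans in current tool axes mm [-2.45  0.57  0.95]  in new axes [-2.45  0.57  0.95] tcp [531.96  44.81 118.23]
```

```bash
python3 - <<'E'
from ov import *
d=cap('wrist','w11');e=cap('side','s11')
z=lambda i,x,y,w,h,k: cv2.resize(i[y:y+h,x:x+w],None,fx=k,fy=k,interpolation=cv2.INTER_CUBIC)
cv2.imwrite('pics/c21.png',np.hstack([z(d['color'],290,215,65,60,6),z(e['color'],285,220,65,60,6)]))
E
```

```text
(no output)
```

View pics/c21.png

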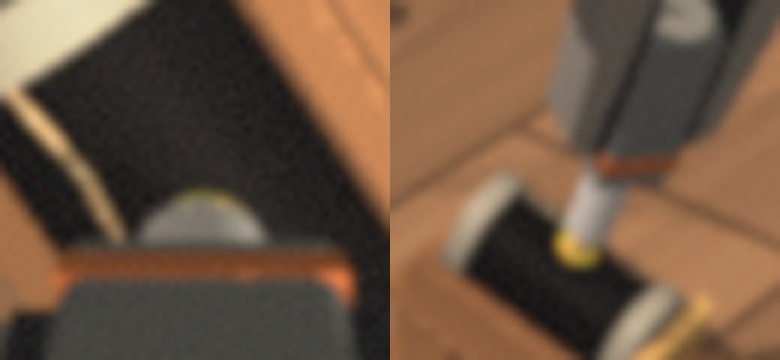

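The tip is on the dot: the wrist view shows the yellow rim centred over the nose at about (324,246). I'll press in the remaining 2.8 mm slowly.

>>> drive_tool([
  {"grip": -1,"translation": [0.1,0,0],"rotation": [0,0,0]},
  {"grip": -1,"translation": [0.1,0,0],"rotation": [0,0,0]},
  {"grip": -1,"translation": [0.08,0,0],"rotation": [0,0,0]},
  {"grip": -1,"translation": [0,0,0],"rotation": [0,0,0]},
  {"grip": -1,"translation": [0,0,0],"rotation": [0,0,0]},
])

```text
t: 21.22
tcp_pos: [532.7, 45.0, 112.9]
tool_rot: [0.59, 1.22, 0.117]
ft_force: [-0.8, 1.3, 3.3]
finger_gap: 23.5
```

```bash
python3 av.py 14; python3 - <<'E'
from ov import *
d=cap('wrist','w12');e=cap('side','s12');g=cap('top','t12')
z=lambda i,x,y,w,h,k: cv2.resize(i[y:y+h,x:x+w],None,fx=k,fy=k,interpolation=cv2.INTER_CUBIC)
cv2.imwrite('pics/c22.png',np.hstack([z(d['color'],290,215,65,60,6),z(e['color'],285,220,65,60,6)]))
print(d['s']['moment'],d['s']['finger_gap'])
E
```

```text
F [-1.03 -0.21  2.57] [0.55 0.53 0.56] P [532.72  44.96 112.93] [0.02 0.01 0.02] t 21.925
Fn 2.769402335143781 sem 0.1375135461787307
rotvec [ 0.  0. -0.] deg 0.05475369799199067
trans in current tool axes mm [-5.25  0.55  0.95]  in new axes [-5.25  0.55  0.95] tcp [531.96  44.81 118.23]
[-0.06871164  0.16361313  0.0371872 ] 23.779494707685146
```

View pics/c22.png

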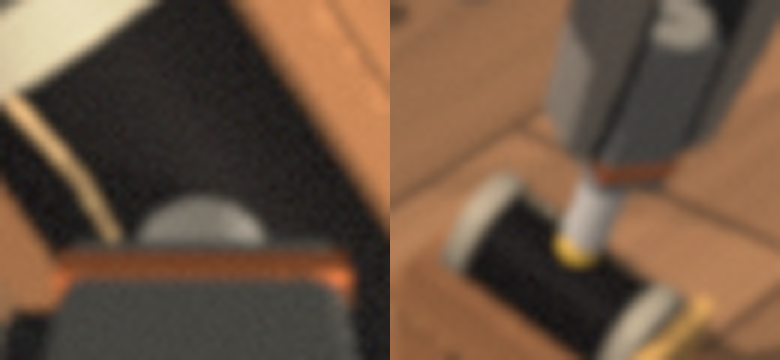

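View pics/s12.png

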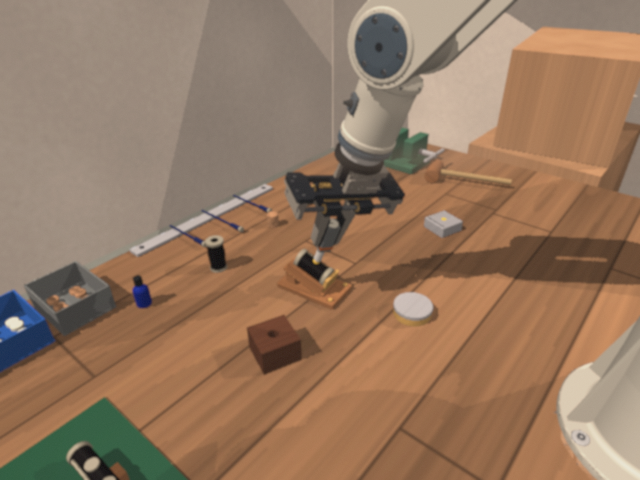

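The normal force has risen 4.07 N, which puts the plunger about 5.1 mm in. The tip is on the dot and the bystanders haven't moved. I'll hold for a moment and hand in.

>>> drive_tool([
  {"grip": -1,"translation": [0,0,0],"rotation": [0,0,0]},
  {"grip": -1,"translation": [0,0,0],"rotation": [0,0,0]},
  {"grip": -1,"translation": [0,0,0],"rotation": [0,0,0]},
  {"grip": -1,"translation": [0,0,0],"rotation": [0,0,0]},
])

```text
t: 22.58
tcp_pos: [532.7, 44.9, 112.9]
tool_rot: [0.59, 1.22, 0.117]
ft_force: [-1.7, -0.7, 1.6]
finger_gap: 23.7
```

```bash
python3 av.py 4; python3 -c "
from bench import robot
print(robot.close_job())"
```

```text
F [-0.66 -0.34  2.36] [0.6  0.39 0.5 ] P [532.7   44.95 112.9 ] [0.01 0.01 0.01] t 22.775
Fn 2.4564099848995373 sem 0.2063274932609878
rotvec [ 0.  0. -0.] deg 0.05088959246761379
trans in current tool axes mm [-5.27  0.6   0.98]  in new axes [-5.27  0.59  0.98] tcp [531.96  44.81 118.23]
the job is handed in; nothing more can be done
None
```

I lifted the gauge from its stand and checked it upright on the block's yellow dot. I then set it square on the barrel's dot and handed the job in at about 22.8 s, still gripping and pressing lightly.

- **Block check:** the force rose about 3.8 N, so the tip was about 4.8 mm in. I held it there for a little over a second.
- **Barrel:** the tool was within 0.06° of the barrel slope I had worked out. The barrel's direction on the bench (about 6.6°) came from the camera images. The last two force averages rose 4.1 N and 3.8 N, so the tip is about 4.7–5.1 mm in. Position suggests 5.3 mm, which assumes the dot is exactly 66 mm up.
- **On the dot:** just after the tip touched, the wrist picture showed the dot centred to about 0.5 mm. At full press the nose hides the dot there, but the side picture still shows the tip on it.
- **Disagreements:** the camera estimates differed from each other by 1–3 mm, so I aligned using close-up wrist pictures. In the side picture the gauge first seemed to lean about 2° in the grip. I put that down to a finger hiding part of the dial, because its other edges and the wrist view showed no lean.
- **Other things on the bench:** the last side picture shows them where they were.

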